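# Clip a coupon carrier onto the inspection microscope's stage

### The job

On the stage of the inspection microscope, hold the thumb tab of the spring clip down with one fingertip so that the clip's nose is raised, and while you hold it push the coupon carrier under the nose with the other fingertip, until the carrier sits home in the corner: up against the stop below the clip and square along the fence at the back. Then let the tab up so that the nose comes down on the carrier, and draw your fingers clear. Only push the carrier flat across the stage (straightening it along the fence beforehand is fine), never lift or tip it, and leave the other things where they are.

Things in the scene. Friction and masses are not known exactly. Their poses are not given: they have to be found in the camera images.
- scope: Inspection microscope, fixed: white base plate whose flat top, the stage, is 22 mm above the bench. Origin: on the bench straight below the clip's hinge pin; x from the front of the stage to its back (away from the robot), y along the fence from the clip to the carrier's side, z up. Stage spans x -68 to 128, y -65 to 115 mm. Column (25 mm thick, 290 high) at x 108, y 35 mm, behind the fence.
- head (a point): Underside of the microscope's camera head (58 mm across, 135 to 268 mm above the bench), swung back clear of the stage; an arm at 226 mm joins it to the column.
- corner (a point): Middle of the stop's face at stage level (scope x 0, y 6 mm); axes as the scope's. The stop is an aluminium bar 6 mm high, 44 mm wide along x, its face looking to +y, below the clip's pin. With the carrier home its origin is 16 mm along +y from here, at x = 0.
- fence (a point): Middle of the foot of the fence's front face (scope x 25 mm, y 50 mm), at stage level; axes as the scope's. The fence is an aluminium strip 6 mm high, 6 mm thick, running 92 mm along y at the back of the carrier's place; the carrier's back (+x) edge lies along it when home.
- clip (a joint): Steel lever spring clip on a pin 11 mm above the stage, axis along scope x. 0 rad: rest, nose down on the stage, blocking the carrier. Grows as the tab is pressed and the nose rises; stops at 0.52. From 0.36 the nose clears the carrier's plate; about 0.28: nose resting on the plate. Spring return: 5 to 8 N on the tab's middle holds it at 0.45. Two ears 20 mm apart, tops 14 mm above the stage.
- clip_nose (a point): Centre of the clip's rounded nose, 19 mm wide along scope x and 5 mm thick, on the +y side of the pin; moves with the clip. The nose's front is 20.5 mm in +y from the pin at rest, 22 mm when raised.
- clip_tab (a point): Middle of the top of the clip's thumb tab, a ribbed plate 20 mm wide (scope x), 26 mm long, on the -y side of the pin; moves with the clip. At rest it slopes up away from the pin: middle 16 mm, outer end 22 mm above the stage. Pressed to 0.45 rad it is level, top 6 mm above the stage, 9 to 35 mm in -y from the pin, so a fingertip can slide along it and keep it down.
- carrier: Coupon carrier, loose on the stage: aluminium plate 50 mm (its x) by 32 mm (its y), 6 mm thick, two white ceramic coupons in its top, 50 to 100 g. On its +y edge stands a finger ledge 36 mm wide, 3 mm thick, top 15 mm above the underside; the -y edge goes in first, under the nose. Origin: centre of the underside; its y is the scope's y when home (turned up to 0.2 rad at the start), z up.
- puck: Bystander: round amber resin mount, 30 mm across, 14 mm high, on the stage behind the fence. Origin: centre of its underside.
- jaw_model: Bystander: plaster cast of a jaw, about 70 x 64 mm, 28 mm high, on the bench beside the stage (+y side). Origin: its underside.
- wax_jar: Bystander: small amber jar, 48 mm across, 46 mm high, on the bench beside the stage (-y side). Origin: centre of its underside.
- coupon_box: Bystander: flat lidded plastic box, 48 x 68 mm, 24 mm high, on the bench beside the stage (+y side). Origin: centre of its underside.
- mixing_bowl: Bystander: green mixing bowl, 110 mm across, 60 mm high. Origin: centre of its underside.
- spray_can: Bystander: spray can, 58 mm across, 170 mm high. Origin: centre of its underside.
- beaker: Bystander: clear beaker, 68 mm across, 90 mm high. Origin: centre of its underside.
- spatula: Bystander: mixing spatula, 190 mm long, lying flat on a thin paper mat (2 mm). Origin: under its middle.
There are look-alikes about, which are no part of the job. Of the things like the carrier, leave any that is orange or yellow; of the rest the smaller one is meant.

How it is judged:
On the way, in this order (a step that is already met when the one before it is completed fails the run):
1. a finger holds the clip's tab down so that its nose is raised, with the carrier still outside it (value of joint clip above 0.35 rad and contact force between the fingers and scope above 0.5 N and y of carrier in the frame of corner above 0.026 m), for 0.1 s.
2. while the clip is still held open, the carrier is pushed home against stop and fence (value of joint clip above 0.33 rad and contact force between the fingers and scope above 0.5 N and y of carrier in the frame of corner between 0.013 and 0.019 m and x of carrier in the frame of corner between -0.003 and 0.003 m and angle between the y axis of carrier and the y axis of scope, either way round below 0.08 rad and z of carrier in the frame of scope between 0.02 and 0.024 m), for 0.2 s.
At the end, for the whole second after the job is handed in: The carrier lies flat and still on the stage, home in the corner: within 3 mm of the stop, within 3 mm of the fence, square within 0.08 rad; the clip's nose rests on its top (clip joint 0.20 to 0.33 rad); the robot touches nothing (y of carrier in the frame of corner between 0.013 and 0.019 m and x of carrier in the frame of corner between -0.003 and 0.003 m and angle between the y axis of carrier and the y axis of scope, either way round below 0.08 rad and z of carrier in the frame of scope between 0.02 and 0.024 m and value of joint clip between 0.2 and 0.33 rad and linear speed of carrier below 0.01 m/s).
It fails at once if the carrier is lifted more than 6 mm off the stage (z of carrier in the frame of scope above 0.028 m).
It fails at once if the carrier is tipped by more than 0.25 rad or pushed off the stage (angle between carrier's own z axis and vertical above 0.25 rad or height (world z) of carrier below 0.012 m).
It fails at once if another thing on the bench or stage is moved by more than 20 mm (distance of any of puck, jaw_model, wax_jar, coupon_box, mixing_bowl, spray_can, beaker, spatula from where it was at the start of the episode above 0.02 m).
It also fails if it takes over 59 s, if anything falls off the work surface, if the arm or the gripper's body presses on something with over 40 N, if the wrist force passes 120 N, or if a joint passes its speed limit or range.

### The arm

A 7-joint arm with a two-finger parallel gripper is mounted at the origin on the work surface. World frame = base frame: x ahead of the robot, y to its left, z up, the work surface at z = 0. Lengths are in m, angles in rad, forces in N, time in s.
With the tool pointing down it reaches from about 0.425 to 1.025 m from the base axis. Payload 3.6 kg.
Tool frame: the origin (TCP) lies midway between the tips of the shut fingers; the grasp point (between the pads) lies 19 mm behind it; z points along the fingers, y is the direction in which the jaws open and shut (so a half turn about z gives the same grasp; the last joint's range is limited). The gripper opens to 85 mm and grips with 20 to 120 N. Pads are 22 mm wide; open, the fingers measure 114 mm over their backs; the gripper's body (76 mm by 85 mm) begins 54 mm behind the grasp point. The pads swing forward as they close: fully open they stand 13 mm farther back than shut.
Start: joints at [1.042, 0.591, 0.048, 1.609, -0.033, 0.943, -0.034], TCP at [0.306, -0.657, 0.231] pointing down, gripper open.
Joint ranges: [-2.69, 2.69], [-0.47, 2.24], [-1.27, 1.36], [0.19, 2.51], [-1.53, 4.68], [0.08, 2.07], [-3.09, 3.09]. Speed limits (rad/s): [2.57, 2.57, 3.14, 3.14, 3.14, 3.14, 3.14].

### API

Orientations are given as a rotation vector (axis times angle).
In Python, from rig import r, optics, hand_in gives the robot as it stands. The module is installed in compiled form; this text tells all that it offers.
- The arm moves only by the tool jog_arm, never from a script. Its argument "deltas" is a list of rows, each a list of 2 entries, a list of its own where there are three numbers: the shift along the tool's x, y, z in mm, then the turn about the tool's z in rad. In form: [[[x, y, z], twist], ...]. A call has 1 to 5 rows; each row is the pose to reach, as a shift and turn from the pose commanded when the call began, along the tool's axes at that moment; what a row does not reach only later rows make up. A row lasts 1/10 s, in which the tool goes at most 50 mm and 8.59 degrees, less where a joint would pass 70% of its speed; a pose out of reach is approached as far as the arm can. A call with a gripper value outside its range is refused whole. "fingers" is the finger opening in mm, from 0 to 85.4, set as the call begins (left out, the last holds). The fingers move at their own pace and stop on an object; "newtons" is the grip in N (left out, the last holds). Time passes only in rows, so rows that repeat a pose let the fingers close. It gives the time, the measured TCP pose, the force and the opening at its end, in the units of the state.
- r.state(): the state, without advancing time (a new reading comes with each control period).
- optics.get_image(name): name is "scene" or "top"; returns (picture, depth): 384x512x3 uint8, blue, green, red; 384x512 float32, m along the optical axis (not along the pixel's ray), 0 where there is no reading.
- optics.calibration(name): a dict with "intrinsics" (3x3 intrinsics, pixels), "k1" (the pictures are not rectified: a ray, as slopes to the right and down, at radius r is drawn at 1 + k1 r^2 times it, then the intrinsics apply), "view" (4x4, takes a point from world to camera coordinates). Camera axes: x right, y up, looking along -z (the intrinsics and any distortion apply to the point x, -y, -z); pixel columns grow to the right and rows downward; lengths in m; the calibration is good to about 2 mm. A picture is of the moment at which its call begins. calibration takes no time and is no camera call.
- hand_in(): hands the job in, once; it reports no verdict.
The state is a dict: "time_s": time; "joints": joint angles; "dq": joint speeds; "joint_torque": joint torques, N m; "ee_pos": TCP position; "orientation": TCP orientation; "ft_force": force on the tool from outside, world axes, zero at the start; "moment": the same for the moment, N m; "gripper_width": finger opening in m.
Only numpy, scipy, OpenCV 4.12 (cv2) and the standard library are available. Lean on these libraries where they do the work, as an engineer would, in place of code of your own. Each camera call takes 0.05 s, during which the arm holds its last target.

## Working session

There is one attempt and no reset: what is moved stays moved. The work goes in short steps, Python scripts to look and compute and a tool call to move; the robot and the scene stay as the last step left them, time stands still between calls to the robot, and variables do not carry over. Pictures are saved under pics/ and viewed, and the job is handed in when it is done.

Besides the shell and the picture viewer there is one more tool, called after ">>>" by a JSON object that holds its "method" and its "body", one argument or row to a line. jog_arm: Moves the arm, as the interface text tells. Its arguments: {"type":"object","properties":{"deltas":{"type":"array","items":{"type":"array"}},"fingers":{"type":"number"},"newtons":{"type":"number"}},"required":["deltas"]}

```bash
ls; mkdir -p pics; python3 - <<'E'
from rig import r, optics
import cv2, numpy as np
print(r.state())
for n in ("scene","top"):
    c=optics.calibration(n); print(n,c)
    im,d=optics.get_image(n); cv2.imwrite(f"pics/{n}0.png",im); np.save(f"pics/{n}0d.npy",d)
E
```

```text
pics
{'time_s': 0.0, 'joints': array([ 1.0415237 ,  0.59211978,  0.04829833,  1.60983192, -0.0332902 ,
        0.94265921, -0.03367798]), 'dq': array([-0.0003397 ,  0.00195622, -0.00023181, -0.000561  ,  0.00053147,
       -0.00109643,  0.00164263]), 'joint_torque': array([-2.06726458e-03, -5.48686445e+01,  1.54598605e+00, -1.98126000e+01,
        9.45121050e-03,  8.77873652e-03, -7.27034433e-06]), 'ee_pos': array([ 0.30568996, -0.65650028,  0.23013681]), 'orientation': array([-3.06519886e+00, -6.78814130e-01,  9.53509755e-04]), 'ft_force': array([-0.30617257, -0.59404133, -0.33200388]), 'moment': array([0.06132541, 0.00455639, 0.01069296]), 'gripper_width': 0.08546719360342944}
scene {'intrinsics': array([[377.52406414,   0.        , 254.83413658],
       [  0.        , 377.52406414, 191.74514651],
       [  0.        ,   0.        ,   1.        ]]), 'k1': 0.01884028310745405, 'view': array([[ 0.74155966,  0.67075404, -0.01335238, -0.35177703],
       [-0.44598238,  0.50773379,  0.73709302,  0.14895345],
       [ 0.50118757, -0.54064353,  0.67565938, -1.60579039],
       [ 0.        ,  0.        ,  0.        ,  1.        ]])}
top {'intrinsics': array([[378.43197053,   0.        , 253.0958563 ],
       [  0.        , 378.43197053, 198.97185085],
       [  0.        ,   0.        ,   1.        ]]), 'k1': -0.04254736722274896, 'view': array([[ 0.02864828, -0.99952856, -0.01104217, -0.01978019],
       [ 0.98652112,  0.02649158,  0.16147529, -0.53133547],
       [-0.16110664, -0.01551932,  0.98681498, -1.08701018],
       [ 0.        ,  0.        ,  0.        ,  1.        ]])}
```

View pics/scene0.png

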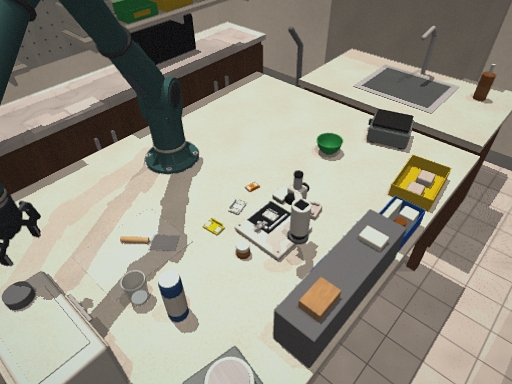

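View pics/top0.png

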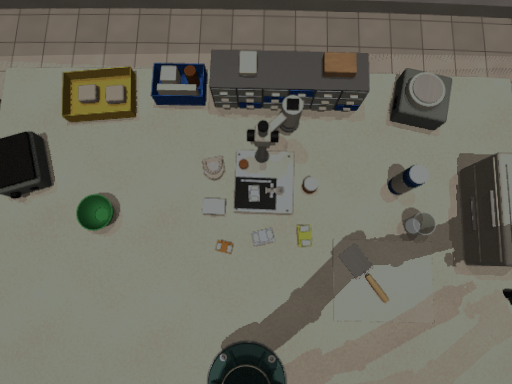

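The scene view shows the scope at about (268,225). In the top view it is at (265,182), with loose carrier-like items at (263,237), (225,246) and (305,235). I'll enlarge both.

```bash
python3 - <<'E'
import cv2
a=cv2.imread("pics/scene0.png")[165:265,195:335]; cv2.imwrite("pics/s0z.png",cv2.resize(a,None,fx=5.7,fy=5.7,interpolation=cv2.INTER_CUBIC))
a=cv2.imread("pics/top0.png")[140:260,195:335]; cv2.imwrite("pics/t0z.png",cv2.resize(a,None,fx=5,fy=5,interpolation=cv2.INTER_CUBIC))
E
```

```text
(no output)
```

View pics/s0z.png

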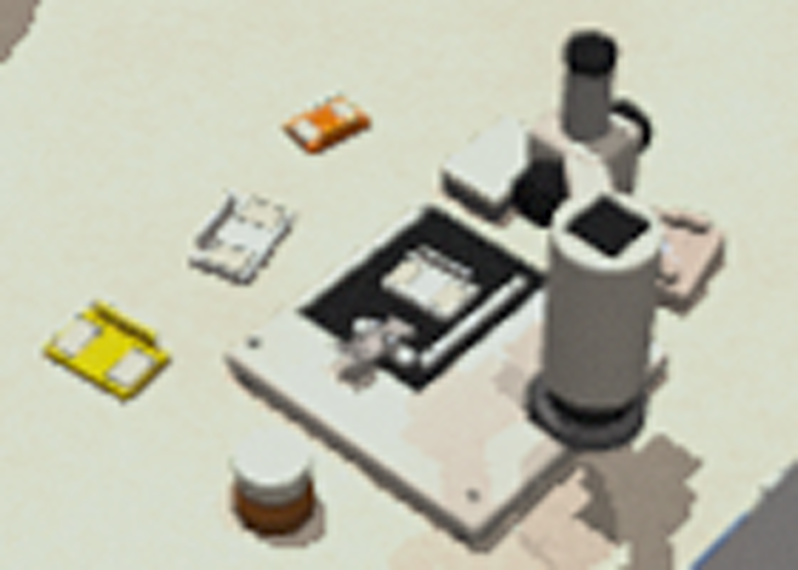

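View pics/t0z.png

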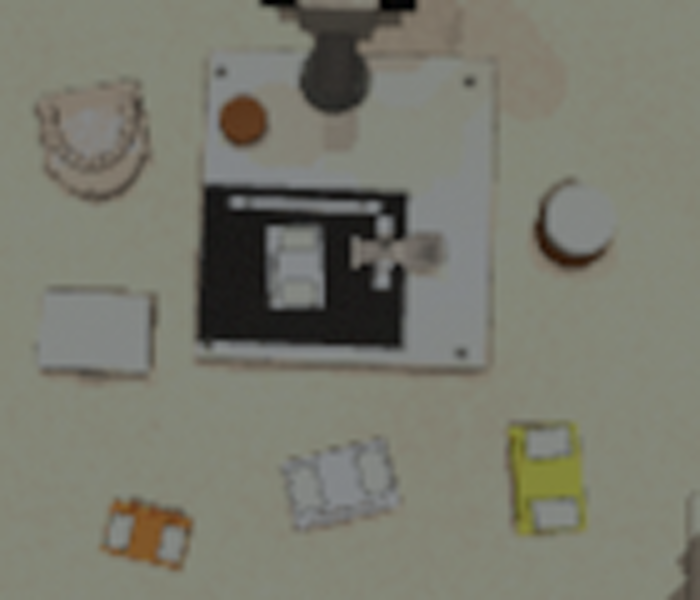

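```bash
cat > h.py <<'E'
import numpy as np, cv2
from rig import r, optics
C={n:optics.calibration(n) for n in("scene","top")}
F=np.diag([1,-1,-1.])
def rays(n,uv):
    c=C[n]; p=cv2.undistortPoints(np.array(uv,float).reshape(-1,1,2),c["intrinsics"],np.array([c["k1"],0,0,0.]))[:,0]
    R=c["view"][:3,:3]; t=c["view"][:3,3]
    d=np.c_[p,np.ones(len(p))]@F@R   # camera->world; depth-normalised
    return -R.T@t, d
def plane(n,uv,z):
    o,d=rays(n,uv); return o+d*((z-o[2])/d[:,2])[:,None]
def deep(n,uv,dep):
    o,d=rays(n,uv); return o+d*np.asarray(dep)[:,None]
def tri(uvs):  # {name:(u,v)}
    A=np.zeros((3,3));b=np.zeros(3);L=[]
    for n,uv in uvs.items():
        o,d=rays(n,[uv]); d=d[0]/np.linalg.norm(d[0]); P=np.eye(3)-np.outer(d,d);A+=P;b+=P@o;L.append((o,P))
    x=np.linalg.solve(A,b); return x,[np.linalg.norm(P@(x-o)) for o,P in L]
def proj(n,X):
    c=C[n]; Y=(np.atleast_2d(X)@c["view"][:3,:3].T+c["view"][:3,3])@F
    return cv2.projectPoints(Y,np.zeros(3),np.zeros(3),c["intrinsics"],np.array([c["k1"],0,0,0.]))[0][:,0]
E
python3 - <<'E'
from h import *
for n in("top","scene"):
    d=np.load(f"pics/{n}0d.npy"); v,u=np.mgrid[0:384,0:512]; uv=np.c_[u.ravel(),v.ravel()]
    W=deep(n,uv,d.ravel()).reshape(384,512,3)
    np.save(f"pics/{n}W.npy",W)
    z=W[...,2]
    box=(W[...,0]>.4)&(W[...,0]<.8)&(W[...,1]>-.2)&(W[...,1]<.15)
    m=box&(abs(z)<.01); print(n,"bench z",np.median(z[m]),z[m].std(), (d==0).sum())
    m=(box&(z>.014)&(z<.05)).astype(np.uint8)
    k,l,s,c=cv2.connectedComponentsWithStats(m)
    for i in range(1,k):
        if s[i,4]>25:
            mm=l==i; print(s[i],W[mm].mean(0).round(3),z[mm].std().round(4))
    zz=np.clip((z+.01)/.08,0,1)*255; im=zz.astype(np.uint8)
    im=im[140:260,195:335] if n=="top" else im[165:265,195:335]
    cv2.imwrite(f"pics/{n}z.png",cv2.resize(im,None,fx=5,fy=5,interpolation=cv2.INTER_NEAREST))
E
```

```text
top bench z 0.001813809751005424 0.0025254885453346487 778
[ 234  150   61   64 3550] [ 0.589 -0.037  0.025] 0.0044
[204 156  21  23 365] [0.632 0.119 0.022] 0.0045
[302 176  17  17 189] [ 0.582 -0.175  0.041] 0.0113
[203 198  23  17 363] [0.511 0.114 0.026] 0.0023
scene bench z 0.0006383547104831244 0.00260873846777661 748
[272 185  16  17 146] [0.504 0.107 0.024] 0.0027
[ 235  200   59   59 1961] [ 0.583 -0.054  0.023] 0.0037
[309 201  12  16 124] [0.644 0.127 0.02 ] 0.0039
[235 239  15  18 205] [ 0.585 -0.182  0.038] 0.0112
```

View pics/topz.png

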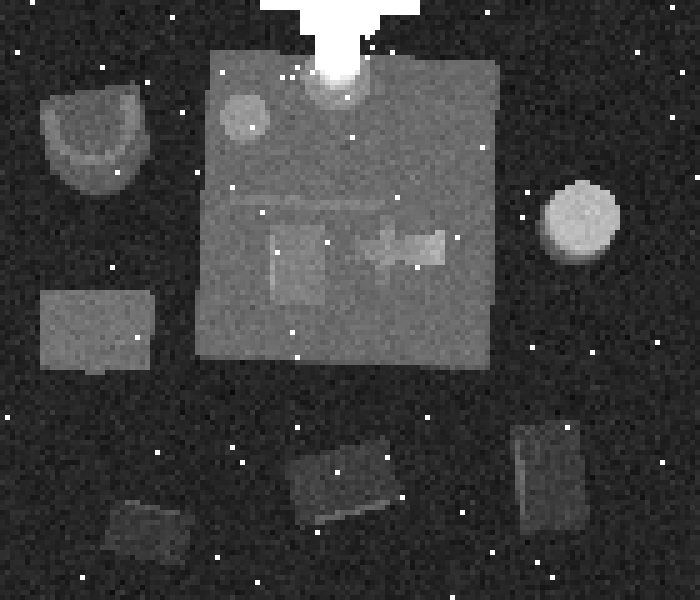

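```bash
python3 - <<'E'
from h import *
for n in("top","scene"):
    W=np.load(f"pics/{n}W.npy"); z=W[...,2]-(0.0018 if n=="top" else .0006)
    box=(W[...,0]>.48)&(W[...,0]<.71)&(W[...,1]>-.16)&(W[...,1]<.09)
    m=(box&(z>.0155)&(z<.05)).astype(np.uint8)
    k,l,s,c=cv2.connectedComponentsWithStats(m); i=1+np.argmax(s[1:,4]); m=(l==i).astype(np.uint8)
    m=cv2.morphologyEx(m,cv2.MORPH_CLOSE,np.ones((3,3)))
    cnt=max(cv2.findContours(m,0,cv2.CHAIN_APPROX_NONE)[0],key=len)[:,0]
    P=plane(n,cnt,.022)
    (cx,cy),(w,h),a=cv2.minAreaRect(P[:,:2].astype(np.float32)*1000)
    print(n,cx,cy,w,h,a); print(cv2.boxPoints(((cx,cy),(w,h),a)))
    o,_=rays(n,[[0,0]]); print("cam",o)
    # side wise line fits
    th=np.radians(a if abs(a)<45 else a-90); ex=np.array([np.cos(th),np.sin(th)]); ey=np.array([-ex[1],ex[0]])
    Q=P[:,:2]*1000-[cx,cy]; X=Q@ex; Y=Q@ey
    for nm,A,B in(("x",X,Y),("y",Y,X)):
        for s_ in(-1,1):
            e=np.percentile(A*s_,99)
            q=(A*s_>e-7)&(abs(B)<75); f=np.polyfit(B[q],A[q],1)
            # robust
            for _ in range(4):
                rr=A[q]-np.polyval(f,B[q]); g=abs(rr)<2.5; f=np.polyfit(B[q][g],A[q][g],1)
            print(nm,s_,"off %.1f slope %.4f n %d std %.2f"%(f[1],f[0],g.sum(),rr[g].std()))
    print("th",th)
E
```

```text
top 592.1047973632812 -36.92231750488281 179.78993225097656 192.82412719726562 89.19294738769531
[[ 494.4361   -125.45038 ]
 [ 687.24115  -128.16635 ]
 [ 689.7735     51.605743]
 [ 496.96844    54.321716]]
cam [ 0.34961578 -0.02256461  1.15825705]
x -1 off -94.9 slope -0.0036 n 49 std 0.87
x 1 off 94.9 slope 0.0061 n 39 std 1.01
y -1 off -88.3 slope 0.0048 n 48 std 0.96
y 1 off 88.4 slope 0.0031 n 47 std 0.92
th -0.014085725321538099
scene 590.9743041992188 -38.37823486328125 182.3397216796875 197.73484802246094 88.95964050292969
[[ 490.46783 -127.73796]
 [ 688.1701  -131.32817]
 [ 691.4808    50.98149]
 [ 493.7785    54.5717 ]]
cam [ 1.13209646 -0.70783302  0.97047773]
x -1 off -97.1 slope -0.0051 n 30 std 0.98
x 1 off 96.5 slope -0.0054 n 17 std 1.30
y -1 off -88.9 slope 0.0102 n 35 std 1.01
y 1 off 89.0 slope -0.0070 n 17 std 1.22
th -0.018157698628269252
```

```bash
cat >> h.py <<'E'
TH=-0.0135; O=np.array([.5613,-.0622])
def s2w(p):
    p=np.atleast_2d(p)/1000.; c,s=np.cos(TH),np.sin(TH)
    return np.c_[p[:,0]*c-p[:,1]*s+O[0],p[:,0]*s+p[:,1]*c+O[1],p[:,2]+.022]
def w2s(P):
    P=np.atleast_2d(P); c,s=np.cos(TH),np.sin(TH); d=P[:,:2]-O
    return np.c_[d[:,0]*c+d[:,1]*s,-d[:,0]*s+d[:,1]*c,P[:,2]-.022]*1000
E
cat > ov.py <<'E'
from h import *
import sys
def over(n,im,out,polys,f=10):
    c=proj(n,s2w([[0,20,0]]))[0]; x0,y0=int(c[0])-40,int(c[1])-30
    a=cv2.resize(im[y0:y0+60,x0:x0+80],None,fx=f,fy=f,interpolation=cv2.INTER_CUBIC)
    for P in polys:
        q=proj(n,s2w(P)); q=((q-[x0,y0]+.5)*f).astype(np.int32)
        cv2.polylines(a,[q.reshape(-1,1,2)],False,(0,0,255),1)
    cv2.imwrite(out,a); print(n,x0,y0)
fence=[[25,4,6],[25,96,6],[31,96,6],[31,4,6],[25,4,6]]
stop=[[-22,6,6],[22,6,6]]
pin=[[-10,0,11],[10,0,11]]
nose=[[-9.5,20.5,2.5],[9.5,20.5,2.5]]
tab=[[-10,-20,16],[10,-20,16]]
E
python3 - <<'E'
from ov import *
for n in("top","scene"):
    over(n,cv2.imread(f"pics/{n}0.png"),f"pics/{n}ov.png",[fence,stop,pin,nose,tab])
E
```

```text
top 225 160
scene 225 193
```

View pics/topov.png

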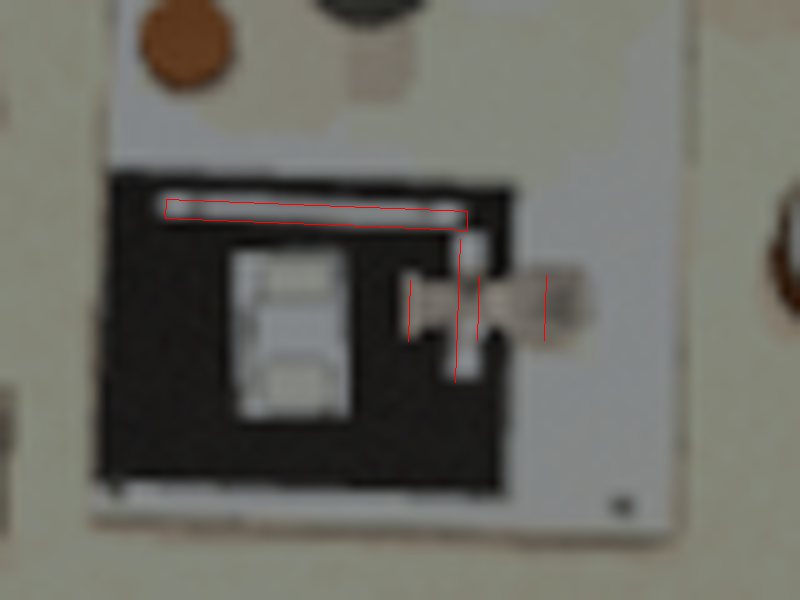

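View pics/sceneov.png

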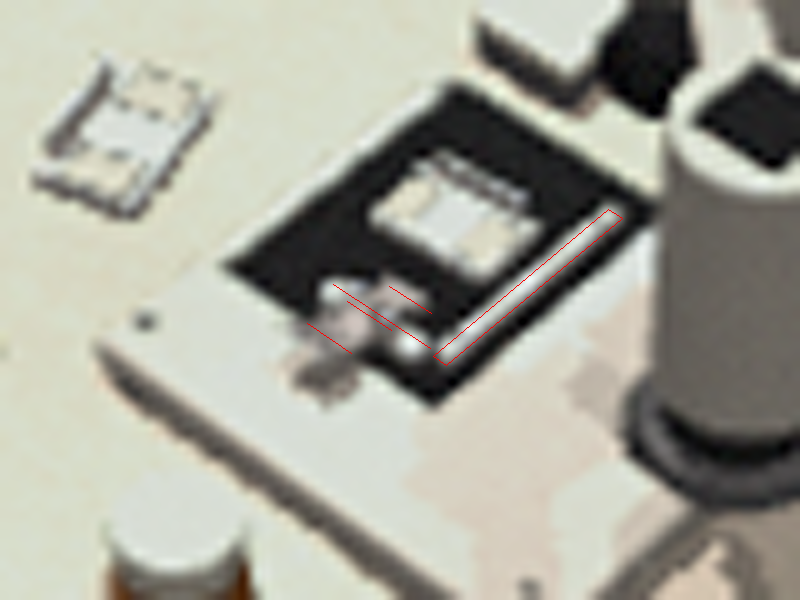

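The overlay fits in both views to within 1–2 mm. The top zoom shows the carrier at about (292,335), with its ledge on the left. Next I measure the carrier.

```bash
cat > car.py <<'E'
from h import *
def carrier(n,im,zt,show=None,lo=75):
    g=cv2.cvtColor(im,cv2.COLOR_BGR2GRAY); f=8
    c=proj(n,s2w([[0,45,0]]))[0]; x0,y0=int(c[0])-25,int(c[1])-25
    a=cv2.resize(g[y0:y0+50,x0:x0+50],None,fx=f,fy=f,interpolation=cv2.INTER_CUBIC)
    thr,m=cv2.threshold(a,0,255,cv2.THRESH_OTSU)
    if show: cv2.imwrite(show,np.hstack([a,m]))
    k,l,s,ce=cv2.connectedComponentsWithStats(m)
    out=[]
    for i in range(1,k):
        x,y,w,h,A=s[i]
        if A<1500 or x==0 or y==0 or x+w>=400 or y+h>=400: continue
        cnt=max(cv2.findContours((l==i).astype(np.uint8),0,cv2.CHAIN_APPROX_NONE)[0],key=len)[:,0]
        uv=(cnt+.5)/f-.5+[x0,y0]
        S=w2s(plane(n,uv,.022+zt))[:,:2].astype(np.float32)
        R=cv2.minAreaRect(S); out.append((A,R)); print(n,thr,A,"c",np.round(R[0],1),"wh",np.round(R[1],1),"ang",round(R[2],2))
    return out
E
python3 - <<'E'
from car import *
for n in("top","scene"):
    carrier(n,cv2.imread(f"pics/{n}0.png"),.006,f"pics/{n}car.png")
E
```

```text
top 76.0 4533 c [29.3 52. ] wh [92.4  8.6] ang 89.94
top 76.0 11486 c [-9.  56.3] wh [51.4 34.3] ang 4.49
scene 134.0 6108 c [-11.5  55.9] wh [51.2 33.8] ang 4.51
scene 134.0 2720 c [26.6 51.6] wh [ 8.3 92.1] ang 0.06
scene 134.0 2344 c [-10.1   4.4] wh [37.1 27.8] ang 84.69
```

View pics/topcar.png

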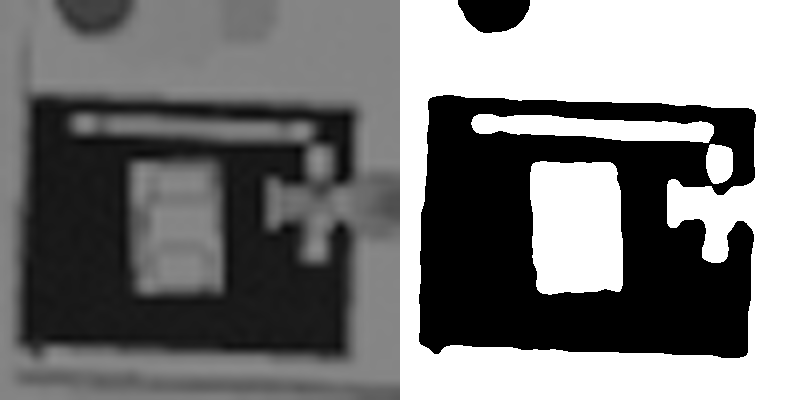

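View pics/scenecar.png

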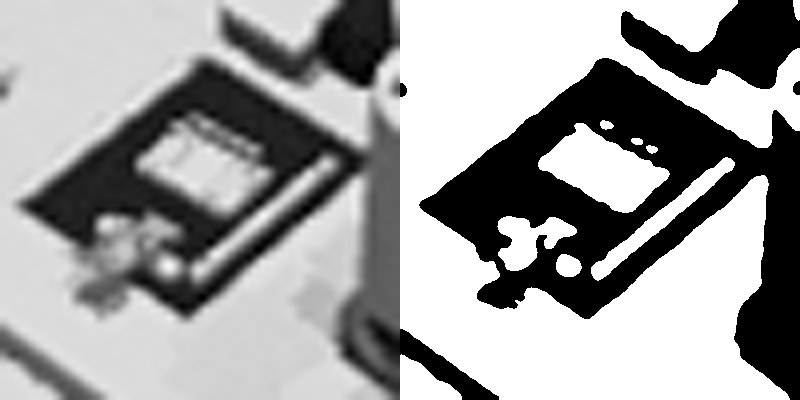

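```bash
sed -i 's/^TH=.*/TH=-0.0135; O=np.array([.5616,-.0612])/' h.py; python3 - <<'E'
from h import *
for n in("top","scene"):
    W=np.load(f"pics/{n}W.npy").reshape(-1,3); S=w2s(W)
    for lo,hi in((60,110),(110,160),(160,220),(220,300)):
        m=(abs(S[:,0]-60)<150)&(abs(S[:,1]-25)<110)&(S[:,2]>lo)&(S[:,2]<hi)
        if m.sum()>3: print(n,lo,hi,m.sum(),np.percentile(S[m],[2,50,98],axis=0).round(0).tolist())
s=r.state(); p=s["ee_pos"]; R=cv2.Rodrigues(s["orientation"])[0]; print(R.round(4)); 
g=s2w([[-60,53.5,80]])[0]; print(g, ((g-p)@R*1000).round(1), "twist", np.arctan2(R[1,0],R[0,0])-TH)
E
```

```text
top 60 110 40 [[94.0, 23.0, 65.0], [97.0, 35.0, 90.0], [104.0, 47.0, 109.0]]
top 110 160 127 [[95.0, -61.0, 114.0], [153.0, -32.0, 128.0], [169.0, 41.0, 159.0]]
top 160 220 658 [[84.0, -54.0, 167.0], [114.0, 10.0, 210.0], [161.0, 73.0, 220.0]]
top 220 300 598 [[93.0, -58.0, 220.0], [159.0, -23.0, 245.0], [198.0, 49.0, 273.0]]
scene 110 160 216 [[152.0, -65.0, 115.0], [186.0, -55.0, 128.0], [201.0, -23.0, 159.0]]
scene 160 220 600 [[87.0, -63.0, 162.0], [133.0, -6.0, 204.0], [200.0, 72.0, 219.0]]
scene 220 300 498 [[97.0, -63.0, 221.0], [167.0, -33.0, 243.0], [199.0, 42.0, 271.0]]
[[ 9.065e-01  4.222e-01 -1.000e-03]
 [ 4.222e-01 -9.065e-01  1.800e-03]
 [-1.000e-04 -2.000e-03 -1.000e+00]]
[ 0.5023277 -0.0068949  0.102    ] [ 452.5 -505.7  129.2] twist 0.44938268551417987
```

>>> {"method": "jog_arm", "body": {
  "deltas": [
    [[30, -33.5, 0], 0],
    [[60, -67, 0], 0],
    [[90, -100.5, 0], 0],
    [[120, -134, 0], 0],
    [[150, -167.5, 0], 0]
  ],
  "fingers": 0,
  "newtons": 20
}}

```text
time_s: 0.6
ee_pos: [0.3714, -0.44, 0.231]
orientation: [-3.067, -0.679, 0.0]
ft_force: [0.7, -0.0, -0.7]
gripper_width: 0.0122
```

>>> {"method": "jog_arm", "body": {
  "deltas": [
    [[30, -33.5, 0], 0],
    [[60, -67, 0], 0],
    [[90, -100.5, 0], 0],
    [[120, -134, 0], 0],
    [[150, -167.5, 0], 0]
  ]
}}

```text
time_s: 1.1
ee_pos: [0.4366, -0.2251, 0.2312]
orientation: [-3.067, -0.679, 0.0]
ft_force: [0.2, 0.8, -0.2]
gripper_width: -0.0004
```

>>> {"method": "jog_arm", "body": {
  "deltas": [
    [[30, -33.5, 0], 0.14],
    [[60, -67, 0], 0.28],
    [[90, -100.5, 0], 0.4],
    [[120, -134, 0], 0.45],
    [[152, -170, 0], 0.45]
  ]
}}

```text
time_s: 1.6
ee_pos: [0.5025, -0.0072, 0.2312]
orientation: [3.141, -0.025, -0.001]
ft_force: [0.5, -0.3, -0.2]
gripper_width: 0.0002
```

```bash
cat >> h.py <<'E'
def tell():
    s=r.state(); p=s["ee_pos"]; R=cv2.Rodrigues(s["orientation"])[0]
    print("t",round(s["time_s"],2),"scope",w2s(p).round(1)[0],"yaw-TH",round(np.arctan2(R[1,0],R[0,0])-TH,4),"tilt",R[2].round(4),"F",s["ft_force"].round(2),"w",round(s["gripper_width"]*1000,1))
    return s
def goto(S):
    s=tell(); R=cv2.Rodrigues(s["orientation"])[0]; g=s2w([S])[0]; print("delta",((g-s["ee_pos"])@R*1000).round(1))
E
python3 -c "
from h import *
goto([-60,53.5,60])"
```

```text
t 1.6 scope [-59.8  53.2 209.2] yaw-TH -0.0021 tilt [-4.e-04  5.e-04 -1.e+00] F [ 0.52 -0.3  -0.17] w 0.2
delta [ -0.2  -0.3 149.2]
```

>>> {"method": "jog_arm", "body": {
  "deltas": [
    [[0, 0, 45], 0],
    [[0, 0, 90], 0],
    [[0, 0, 135], 0],
    [[0, 0, 170], 0],
    [[0, 0, 189], 0]
  ]
}}

```text
time_s: 2.1
ee_pos: [0.5007, -0.0085, 0.0394]
orientation: [3.141, -0.022, -0.007]
ft_force: [-0.7, -0.2, 0.7]
gripper_width: 0.0001
```

```bash
cat > look.py <<'E'
from ov import *
from h import *
import sys
k=sys.argv[1]
def go(k,polys=[fence,stop]):
    ims=[]
    for n in("top","scene"):
        im,d=optics.get_image(n); cv2.imwrite(f"pics/{n}_{k}_raw.png",im); np.save(f"pics/{n}_{k}.npy",d); ims.append(im)
        c=proj(n,s2w([[0,20,0]]))[0]; x0,y0=int(c[0])-35,int(c[1])-35
        cv2.imwrite(f"pics/{n}_{k}.png",cv2.resize(im[y0:y0+70,x0:x0+70],None,fx=8,fy=8,interpolation=cv2.INTER_CUBIC))
    a=[cv2.imread(f"pics/{n}_{k}.png")[:,80:480] if 0 else cv2.resize(cv2.imread(f"pics/{n}_{k}.png"),(400,400)) for n in("top","scene")]
    cv2.imwrite(f"pics/both_{k}.png",np.hstack(a))
go(k); tell()
E
python3 look.py a
```

```text
t 2.2 scope [-61.9  51.8  17.7] yaw-TH -0.0004 tilt [-6.2e-03  4.0e-04 -1.0e+00] F [-0.67  0.15  0.7 ] w -0.6
```

View pics/both_a.png

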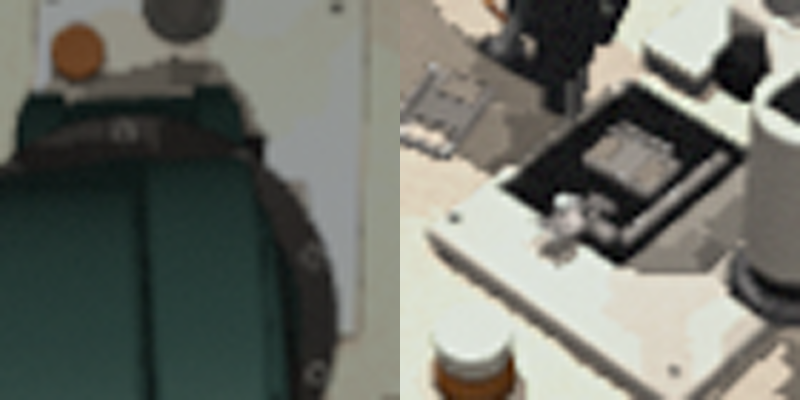

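The scene view shows the dark fingertips at about (565,95), in front of the carrier at (630,155). The top view is hidden by the wrist. I'll continue down.

>>> {"method": "jog_arm", "body": {
  "deltas": [
    [[2, 0, 8], 0],
    [[2, -1, 14], 0],
    [[2, -1, 14], 0],
    [[2, -1, 14], 0]
  ]
}}

```text
time_s: 2.6
ee_pos: [0.5051, -0.0076, 0.0289]
orientation: [-3.141, 0.022, -0.002]
ft_force: [-0.7, -0.4, 0.1]
gripper_width: -0.0001
```

```bash
python3 look.py b
```

```text
t 2.7 scope [-57.3  52.8   7. ] yaw-TH -0.0007 tilt [ 1.2e-03 -1.0e-04 -1.0e+00] F [ 0.78 -0.47  0.11] w -0.0
```

View pics/scene_b.png

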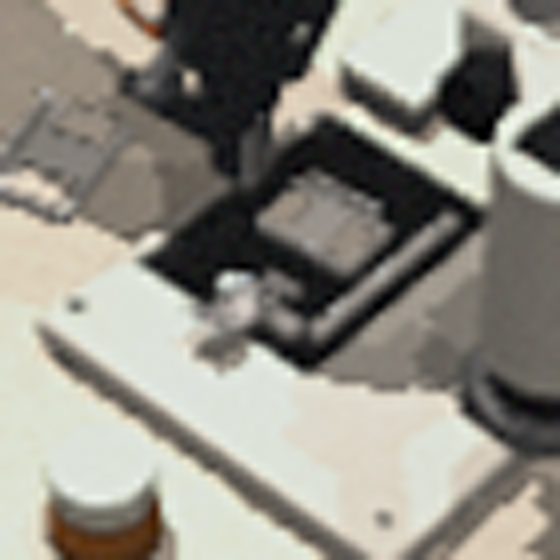

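>>> {"method": "jog_arm", "body": {
  "deltas": [
    [[2, 0, 3.5], 0],
    [[4, 0, 3.5], 0],
    [[6, 0, 3.5], 0],
    [[8, 0, 3.5], 0],
    [[10, 0, 3.5], 0]
  ]
}}

```text
time_s: 3.2
ee_pos: [0.5149, -0.0078, 0.0248]
orientation: [3.141, -0.022, 0.0]
ft_force: [0.1, -0.4, 0.1]
gripper_width: 0.0001
```

>>> {"method": "jog_arm", "body": {
  "deltas": [
    [[2, 0, 0], 0],
    [[4, 0, 0], 0],
    [[5.5, 0, 0], 0],
    [[7, 0, 0], 0],
    [[8, 0, 0], 0]
  ]
}}

```text
time_s: 3.7
ee_pos: [0.5227, -0.0079, 0.0248]
orientation: [3.141, -0.022, -0.0]
ft_force: [-1.0, 0.7, 0.9]
gripper_width: 0.0
```

```bash
python3 look.py c
```

```text
t 3.8 scope [-39.4  52.8   2.8] yaw-TH -0.0007 tilt [ 4.e-04 -0.e+00 -1.e+00] F [-0.18  0.97  0.23] w -0.2
```

View pics/scene_c.png

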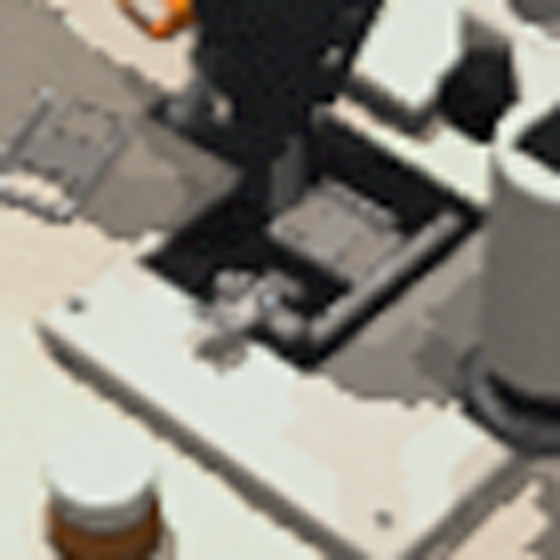

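The carrier in the scene view, at about (335,230), has nearly reached the fence. I'll creep the rest.

>>> {"method": "jog_arm", "body": {
  "deltas": [
    [[0.7, 0, 0], 0],
    [[1.4, 0, 0], 0],
    [[2, 0, 0], 0],
    [[2, 0, 0], 0]
  ]
}}

```text
time_s: 4.2
ee_pos: [0.5246, -0.0079, 0.0248]
orientation: [-3.142, 0.022, 0.0]
ft_force: [-0.3, 1.0, 0.4]
gripper_width: -0.0001
```

>>> {"method": "jog_arm", "body": {
  "deltas": [
    [[0.5, 0, 0], 0],
    [[1, 0, 0], 0],
    [[1, 0, 0], 0]
  ]
}}

```text
time_s: 4.5
ee_pos: [0.5248, -0.0079, 0.0247]
orientation: [3.141, -0.022, -0.003]
ft_force: [-2.0, 0.3, 1.8]
gripper_width: 0.0001
```

>>> {"method": "jog_arm", "body": {
  "deltas": [
    [[0.5, 0, 0], 0],
    [[1, 0, 0], 0],
    [[1, 0, 0], 0]
  ]
}}

```text
time_s: 4.8
ee_pos: [0.525, -0.0079, 0.0246]
orientation: [3.141, -0.022, -0.005]
ft_force: [-4.5, 0.2, 2.2]
gripper_width: 0.0001
```

```bash
python3 look.py d
```

```text
t 4.9 scope [-37.2  52.7   2.6] yaw-TH -0.0006 tilt [-2.9e-03  1.0e-04 -1.0e+00] F [-4.34  1.36  2.7 ] w 0.1
```

View pics/scene_d.png

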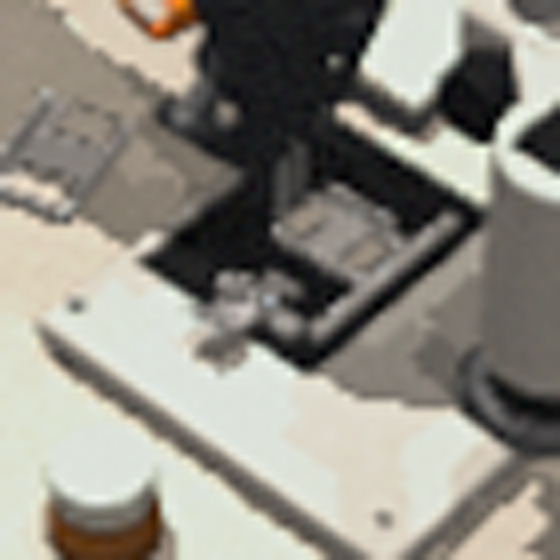

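The arm stalled at world x=0.525 with about 4.5 N, so the carrier is seated along the fence. I'll back off, open the fingers, and find the open fingertip height by touching bare stage. That also shows how the pads swing.

>>> {"method": "jog_arm", "body": {
  "deltas": [
    [[-5, 0, 0], 0],
    [[-11, 0, -5], 0],
    [[-11, 0, -15], 0],
    [[-11, 0, -15], 0]
  ]
}}

```text
time_s: 5.3
ee_pos: [0.5177, -0.0079, 0.0414]
orientation: [-3.141, 0.023, -0.008]
ft_force: [0.5, 0.3, -0.0]
gripper_width: 0.0001
```

>>> {"method": "jog_arm", "body": {
  "deltas": [
    [[0, 0, 0], 0],
    [[0, 0, 0], 0],
    [[0, 0, 0], 0],
    [[0, 0, 5], 0],
    [[0, 0, 10], 0]
  ],
  "fingers": 85
}}

```text
time_s: 5.8
ee_pos: [0.5157, -0.0078, 0.0293]
orientation: [-3.142, 0.022, -0.0]
ft_force: [0.2, 0.2, 0.2]
gripper_width: 0.0725
```

```bash
python3 look.py e
```

```text
t 5.9 scope [-47.4  52.8   6.8] yaw-TH -0.0006 tilt [-1.8e-03  1.0e-04 -1.0e+00] F [-0.1  -0.67  0.32] w 84.6
```

View pics/scene_e.png

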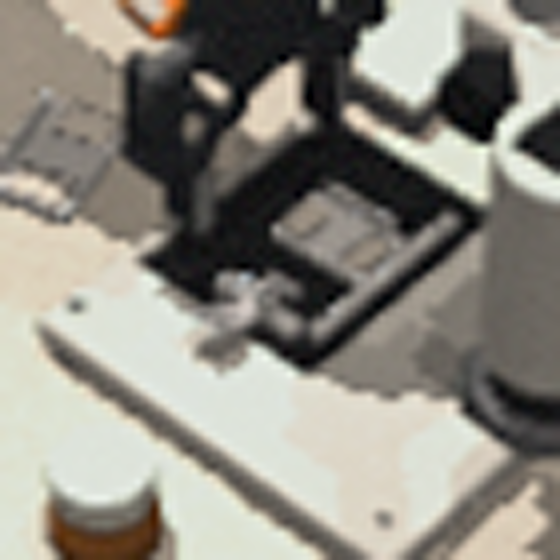

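Both fingers are open in front of the carrier, the left one at about (195,225) and the right one at about (325,105). I'll lower until they touch.

>>> {"method": "jog_arm", "body": {
  "deltas": [
    [[0, 0, 5], 0],
    [[0, 0, 10], 0],
    [[0, 0, 15], 0],
    [[0, 0, 17], 0],
    [[0, 0, 17], 0]
  ]
}}

```text
time_s: 6.4
ee_pos: [0.5153, -0.0078, 0.0124]
orientation: [3.141, -0.022, -0.001]
ft_force: [-0.3, -0.2, 0.1]
gripper_width: 0.0845
```

>>> {"method": "jog_arm", "body": {
  "deltas": [
    [[0, 0, 0.5], 0],
    [[0, 0, 1], 0],
    [[0, 0, 1], 0]
  ]
}}

```text
time_s: 6.7
ee_pos: [0.5157, -0.0078, 0.0119]
orientation: [3.142, -0.022, 0.0]
ft_force: [-0.2, -0.6, -0.3]
gripper_width: 0.0852
```

>>> {"method": "jog_arm", "body": {
  "deltas": [
    [[0, 0, 0.5], 0],
    [[0, 0, 1], 0],
    [[0, 0, 1], 0]
  ]
}}

```text
time_s: 7.0
ee_pos: [0.5156, -0.0078, 0.0108]
orientation: [3.142, -0.022, -0.0]
ft_force: [-0.2, -0.2, 0.4]
gripper_width: 0.0847
```

>>> {"method": "jog_arm", "body": {
  "deltas": [
    [[0, 0, 0.5], 0],
    [[0, 0, 1], 0],
    [[0, 0, 1], 0]
  ]
}}

```text
time_s: 7.3
ee_pos: [0.5156, -0.0078, 0.0097]
orientation: [3.141, -0.022, -0.0]
ft_force: [-0.8, 1.3, 0.3]
gripper_width: 0.0851
```

>>> {"method": "jog_arm", "body": {
  "deltas": [
    [[0, 0, 0.5], 0],
    [[0, 0, 1], 0],
    [[0, 0, 1], 0]
  ]
}}

```text
time_s: 7.6
ee_pos: [0.5156, -0.0078, 0.0091]
orientation: [3.141, -0.022, 0.0]
ft_force: [-1.1, 0.0, 3.4]
gripper_width: 0.0847
```

>>> {"method": "jog_arm", "body": {
  "deltas": [
    [[0, 0, 0.5], 0],
    [[0, 0, 1], 0],
    [[0, 0, 1], 0]
  ]
}}

```text
time_s: 7.9
ee_pos: [0.5157, -0.0078, 0.009]
orientation: [-3.142, 0.022, -0.001]
ft_force: [-2.1, 1.1, 12.9]
gripper_width: 0.0851
```

Contact with the fingers open is at TCP z=9.1 mm. Now the same at 55 mm.

>>> {"method": "jog_arm", "body": {
  "deltas": [
    [[0, 0, -6], 0],
    [[0, 0, -14], 0],
    [[0, 0, -14], 0],
    [[0, 0, -14], 0],
    [[0, 0, -14], 0]
  ],
  "fingers": 55
}}

```text
time_s: 8.4
ee_pos: [0.5154, -0.0078, 0.0215]
orientation: [3.141, -0.022, -0.001]
ft_force: [-0.1, 0.3, 0.6]
gripper_width: 0.0548
```

>>> {"method": "jog_arm", "body": {
  "deltas": [
    [[0, 0, 0.7], 0],
    [[0, 0, 1.4], 0],
    [[0, 0, 2], 0],
    [[0, 0, 2], 0]
  ]
}}

```text
time_s: 8.8
ee_pos: [0.5155, -0.0078, 0.0196]
orientation: [3.141, -0.022, -0.001]
ft_force: [-0.1, 0.4, -0.4]
gripper_width: 0.055
```

>>> {"method": "jog_arm", "body": {
  "deltas": [
    [[0, 0, 0.5], 0],
    [[0, 0, 1], 0],
    [[0, 0, 1], 0]
  ]
}}

```text
time_s: 9.1
ee_pos: [0.5156, -0.0078, 0.0187]
orientation: [3.142, -0.022, -0.0]
ft_force: [0.2, 0.3, -0.2]
gripper_width: 0.0546
```

>>> {"method": "jog_arm", "body": {
  "deltas": [
    [[0, 0, 0.5], 0],
    [[0, 0, 1], 0],
    [[0, 0, 1], 0]
  ]
}}

```text
time_s: 9.4
ee_pos: [0.5157, -0.0078, 0.0181]
orientation: [-3.142, 0.022, -0.0]
ft_force: [-1.1, -0.6, 4.4]
gripper_width: 0.0547
```

```bash
python3 - <<'E'
import numpy as np
from scipy.optimize import fsolve
g=lambda h,L,h0:np.sqrt(L*L-(h-h0)**2)
f=lambda p:[g(27.5,*p)-g(0,*p)+3.9,g(42.5,*p)-g(0,*p)+12.95]
p=fsolve(f,[55,10]);print(p)
for w in range(85,44,-4): print(w,round(22+g(w/2,*p)-g(0,*p),2))
E
python3 -c "
from h import *
tell()"
```

```text
[56.77868846  6.01967761]
85 9.05
81 10.65
77 12.11
73 13.45
69 14.66
65 15.77
61 16.77
57 17.68
53 18.5
49 19.23
45 19.88
t 9.4 scope [-46.7  52.8  -3.9] yaw-TH -0.0006 tilt [ 1.e-04 -0.e+00 -1.e+00] F [-1.12 -0.63  4.41] w 54.7
```

>>> {"method": "jog_arm", "body": {
  "deltas": [
    [[-20, 0, -30], 0],
    [[-45, 0, -70], 0],
    [[-85, 0, -100], 0],
    [[-125, 0, -100], 0],
    [[-125, 0, -100], 0]
  ],
  "fingers": 85
}}

```text
time_s: 9.9
ee_pos: [0.3823, -0.0067, 0.1181]
orientation: [3.141, -0.022, -0.014]
ft_force: [0.5, 0.3, -0.5]
gripper_width: 0.085
```

```bash
python3 look.py f; python3 - <<'E'
from car import *
for n in("top","scene"):
    carrier(n,cv2.imread(f"pics/{n}_f_raw.png"),.006,f"pics/{n}carf.png")
E
```

```text
t 10.0 scope [-172.6   52.8   96.1] yaw-TH -0.0005 tilt [ 2.e-04 -0.e+00 -1.e+00] F [-0.27  0.56  0.24] w 85.0
top 81.0 15627 c [ 3.9 50.5] wh [59.3 92.8] ang 0.52
scene 124.0 9357 c [ 1.3 50.4] wh [58.9 93.1] ang 0.22
```

View pics/both_f.png

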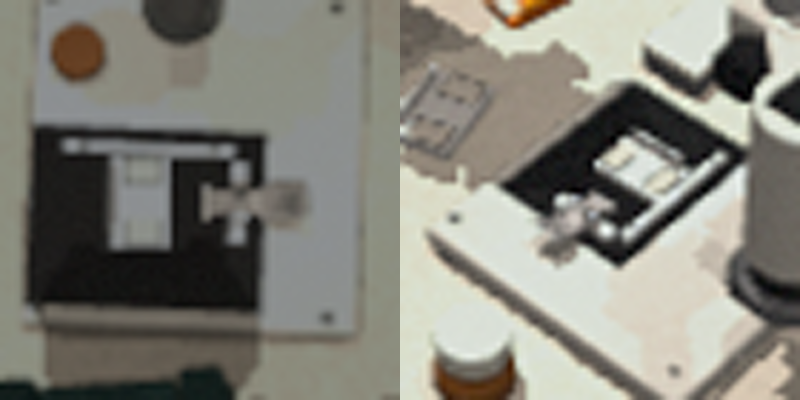

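View pics/scenecarf.png

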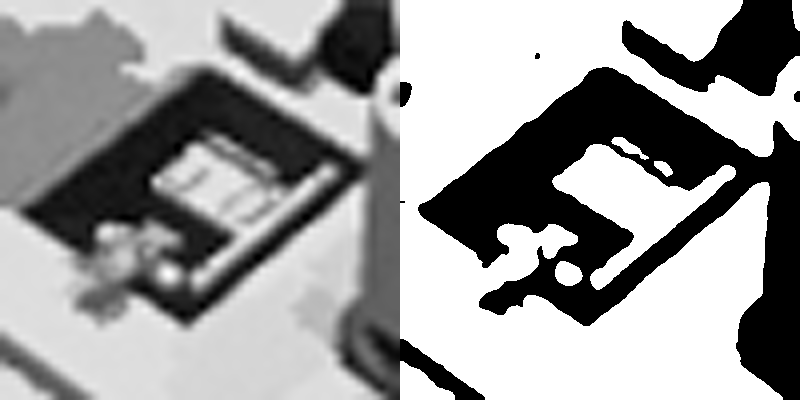

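The carrier sits square against the fence, at about (140,200) in the top half of the picture. I'll get its y extent from the masks.

```bash
python3 - <<'E'
from h import *
for n in("top","scene"):
    im=cv2.cvtColor(cv2.imread(f"pics/{n}_f_raw.png"),cv2.COLOR_BGR2GRAY).astype(np.float32)
    for x in(-20,-10,0,10,18):
        ys=np.arange(28,84,.25); q=proj(n,s2w(np.c_[np.full(len(ys),x),ys,np.full(len(ys),6.)])).astype(np.float32)
        v=cv2.remap(im,q[:,0].reshape(1,-1),q[:,1].reshape(1,-1),cv2.INTER_LINEAR)[0]
        t=(np.percentile(v,10)+np.percentile(v,70))/2; on=ys[v>t]
        print(n,x,on.min(),on.max())
goto([-1,30.5,60])
E
```

```text
top -20 37.25 69.75
top -10 37.75 69.75
top 0 38.25 70.0
top 10 38.5 70.75
top 18 39.0 71.0
scene -20 36.75 78.0
scene -10 37.0 77.25
scene 0 37.25 76.75
scene 10 37.75 70.75
scene 18 37.75 73.25
t 10.0 scope [-172.6   52.8   96.1] yaw-TH -0.0005 tilt [ 2.e-04 -0.e+00 -1.e+00] F [-0.27  0.56  0.24] w 85.0
delta [171.6  22.2  36.1]
```

>>> {"method": "jog_arm", "body": {
  "deltas": [
    [[45, 6, 0], 0],
    [[90, 12, 0], 0],
    [[135, 18, 0], 0],
    [[171, 21.8, 0], 0],
    [[171, 21.8, 30], 0]
  ]
}}

```text
time_s: 10.5
ee_pos: [0.5742, -0.0311, 0.0906]
orientation: [-3.141, 0.025, -0.03]
ft_force: [0.9, 0.2, 0.3]
gripper_width: 0.0852
```

>>> {"method": "jog_arm", "body": {
  "deltas": [
    [[0, 0, 25], 0],
    [[0, 0, 45], 0],
    [[0, 0, 54], 0],
    [[0, 0, 54], 0],
    [[0, 0, 54], 0]
  ]
}}

```text
time_s: 11.0
ee_pos: [0.5623, -0.0303, 0.034]
orientation: [3.141, -0.022, 0.002]
ft_force: [0.1, -0.3, -0.6]
gripper_width: 0.0848
```

```bash
python3 look.py g
```

```text
t 11.1 scope [ 0.3 30.9 12.7] yaw-TH -0.0008 tilt [ 0.0021 -0.     -1.    ] F [-0.19  0.28  0.7 ] w 85.1
```

View pics/scene_g.png

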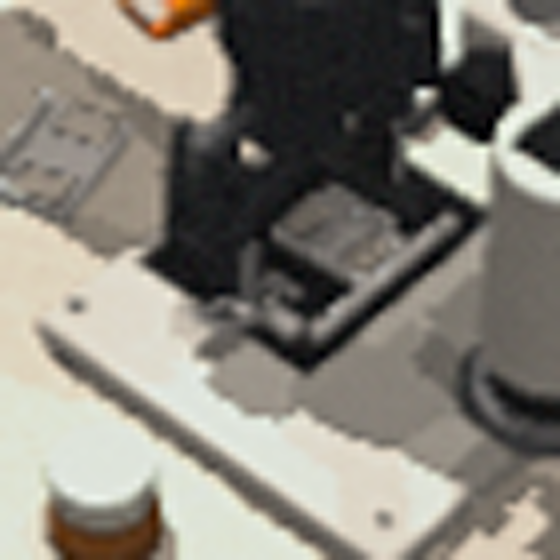

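Finger A is above the clip at about (215,280) and finger B is behind the ledge at about (385,165). Now I press down.

>>> {"method": "jog_arm", "body": {
  "deltas": [
    [[0, 0, 1.5], 0],
    [[0, 0, 3], 0],
    [[0, 0, 4], 0],
    [[0, 0, 5], 0],
    [[0, 0, 6], 0]
  ]
}}

```text
time_s: 11.6
ee_pos: [0.5613, -0.0303, 0.0278]
orientation: [3.141, -0.022, 0.0]
ft_force: [0.7, -0.3, 0.5]
gripper_width: 0.0853
```

>>> {"method": "jog_arm", "body": {
  "deltas": [
    [[0, 0, 1], 0],
    [[0, 0, 2], 0],
    [[0, 0, 3], 0],
    [[0, 0, 4], 0],
    [[0, 0, 4], 0]
  ]
}}

```text
time_s: 12.1
ee_pos: [0.5613, -0.0303, 0.0237]
orientation: [3.141, -0.022, -0.0]
ft_force: [0.1, 0.8, 0.4]
gripper_width: 0.0854
```

>>> {"method": "jog_arm", "body": {
  "deltas": [
    [[0, 0, 1], 0],
    [[0, 0, 2], 0],
    [[0, 0, 2], 0]
  ]
}}

```text
time_s: 12.4
ee_pos: [0.5613, -0.0305, 0.0219]
orientation: [3.141, -0.023, 0.0]
ft_force: [0.1, -0.3, 2.6]
gripper_width: 0.085
```

```bash
python3 look.py h; for i in 1 2; do python3 -c "
from h import *
tell()"; done
```

```text
t 12.5 scope [-0.7 30.7 -0.1] yaw-TH -0.0009 tilt [ 1.e-04  2.e-04 -1.e+00] F [-1.35 -1.28  3.31] w 84.7
t 12.5 scope [-0.7 30.7 -0.1] yaw-TH -0.0009 tilt [ 1.e-04  2.e-04 -1.e+00] F [-1.35 -1.28  3.31] w 84.7
t 12.5 scope [-0.7 30.7 -0.1] yaw-TH -0.0009 tilt [ 1.e-04  2.e-04 -1.e+00] F [-1.35 -1.28  3.31] w 84.7
```

View pics/scene_h.png

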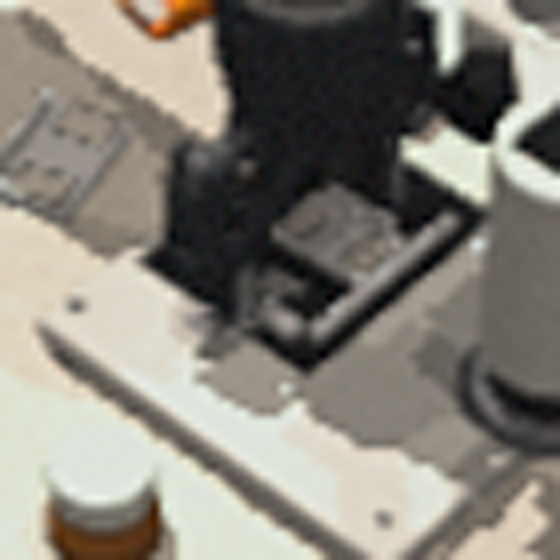

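Contact started at a tip height of about 13.5 mm. I'll press on toward a TCP z of about 15.3 mm, where the tab should be level.

>>> {"method": "jog_arm", "body": {
  "deltas": [
    [[0, 0, 1], 0],
    [[0, 0, 2], 0],
    [[0, 0, 3], 0],
    [[0, 0, 4], 0],
    [[0, 0, 4], 0]
  ]
}}

```text
time_s: 13.0
ee_pos: [0.5614, -0.0305, 0.0178]
orientation: [3.141, -0.023, 0.0]
ft_force: [-0.9, -1.3, 4.2]
gripper_width: 0.0852
```

>>> {"method": "jog_arm", "body": {
  "deltas": [
    [[0, 0, 1], 0],
    [[0, 0, 2], 0],
    [[0, 0, 2.6], 0],
    [[0, 0, 2.6], 0]
  ]
}}

```text
time_s: 13.4
ee_pos: [0.5613, -0.0301, 0.0154]
orientation: [-3.141, 0.022, 0.0]
ft_force: [-1.1, -0.3, 7.3]
gripper_width: 0.0849
```

```bash
python3 look.py i
```

```text
t 13.5 scope [-0.7 31.  -6.6] yaw-TH -0.0007 tilt [-0.e+00 -1.e-04 -1.e+00] F [-0.72 -0.17  5.88] w 85.3
```

View pics/scene_i.png

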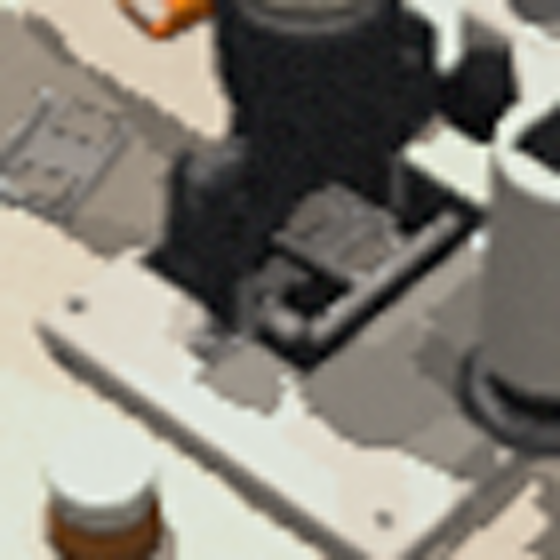

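The nose at about (285,262) is visibly raised, and the tip height is 6.3 mm. I start pushing with the arm, and finger A slides outward on the level tab.

>>> {"method": "jog_arm", "body": {
  "deltas": [
    [[0, 1.5, 0], 0],
    [[0, 3, 0], 0],
    [[0, 4, 0], 0],
    [[0, 5, 0], 0],
    [[0, 5, 0], 0]
  ]
}}

```text
time_s: 14.0
ee_pos: [0.5613, -0.0308, 0.0156]
orientation: [-3.137, 0.017, 0.0]
ft_force: [-1.1, 6.6, 8.6]
gripper_width: 0.085
```

>>> {"method": "jog_arm", "body": {
  "deltas": [
    [[0, 1, 0], 0],
    [[0, 2, 0], 0],
    [[0, 3, 0], 0],
    [[0, 3, 0], 0]
  ]
}}

```text
time_s: 14.4
ee_pos: [0.5619, -0.034, 0.0155]
orientation: [-3.137, 0.017, -0.002]
ft_force: [-0.2, 5.4, 7.4]
gripper_width: 0.085
```

```bash
python3 look.py j
```

```text
t 14.5 scope [-0.  27.2 -6.4] yaw-TH 0.0028 tilt [ 0.0012 -0.0042 -1.    ] F [0.   5.88 6.3 ] w 84.7
```

View pics/scene_j.png

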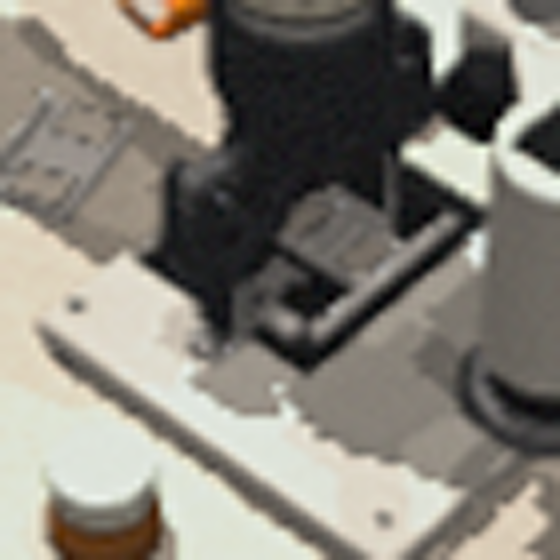

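Friction on the tab is high, with Fy about 6 N. So I'll keep finger A in place and bring B in by closing the fingers, shifting the arm to match and compensating for the pad swing.

>>> {"method": "jog_arm", "body": {
  "deltas": [
    [[0, 1, -0.8], 0],
    [[0, 2, -1.6], 0],
    [[0, 2, -1.6], 0]
  ],
  "fingers": 81
}}

```text
time_s: 14.8
ee_pos: [0.562, -0.0364, 0.0172]
orientation: [-3.138, 0.017, -0.002]
ft_force: [0.4, 5.1, 6.7]
gripper_width: 0.081
```

>>> {"method": "jog_arm", "body": {
  "deltas": [
    [[0, 1, -0.8], 0],
    [[0, 2, -1.5], 0],
    [[0, 2, -1.5], 0]
  ],
  "fingers": 77
}}

```text
time_s: 15.1
ee_pos: [0.5621, -0.0385, 0.0187]
orientation: [-3.138, 0.017, -0.002]
ft_force: [-1.4, 5.2, 6.5]
gripper_width: 0.0772
```

```bash
python3 look.py k
```

```text
t 15.2 scope [ 0.1 22.8 -3.3] yaw-TH 0.0025 tilt [ 0.0015 -0.0037 -1.    ] F [-1.1   4.27  7.54] w 76.9
```

View pics/scene_k.png

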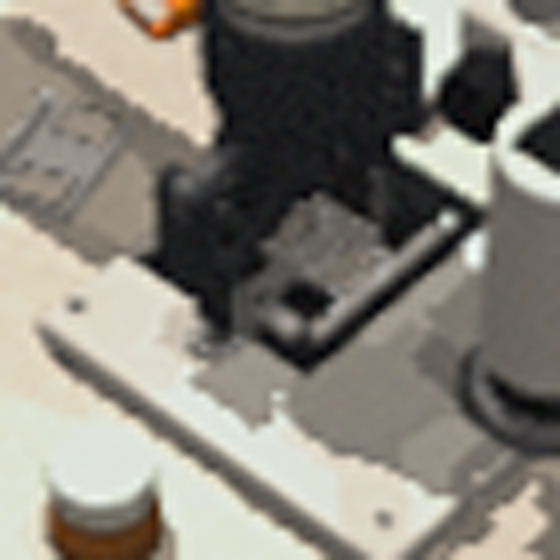

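The carrier, now at about (330,235), is moving toward the nose and the clip is still open. I continue.

>>> {"method": "jog_arm", "body": {
  "deltas": [
    [[0, 1, -0.6], 0],
    [[0, 2, -1.2], 0],
    [[0, 2, -1.2], 0]
  ],
  "fingers": 73
}}

```text
time_s: 15.5
ee_pos: [0.5621, -0.0404, 0.0199]
orientation: [-3.138, 0.017, -0.003]
ft_force: [-0.4, 5.0, 7.1]
gripper_width: 0.073
```

>>> {"method": "jog_arm", "body": {
  "deltas": [
    [[0, 1, -0.6], 0],
    [[0, 2, -1.1], 0],
    [[0, 2, -1.1], 0]
  ],
  "fingers": 69
}}

```text
time_s: 15.8
ee_pos: [0.5621, -0.0424, 0.021]
orientation: [-3.138, 0.017, -0.003]
ft_force: [-0.5, 5.8, 6.9]
gripper_width: 0.0686
```

```bash
python3 look.py l
```

```text
t 15.9 scope [ 0.3 18.9 -1. ] yaw-TH 0.0025 tilt [ 0.0017 -0.0039 -1.    ] F [-0.66  4.41  7.3 ] w 68.9
```

View pics/scene_l.png

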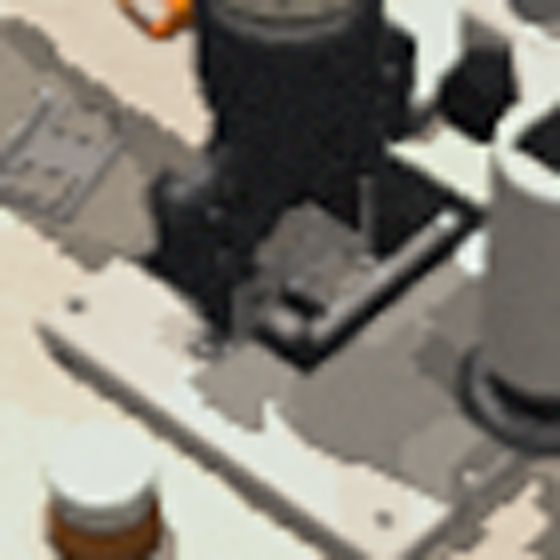

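>>> {"method": "jog_arm", "body": {
  "deltas": [
    [[0, 1, -0.5], 0],
    [[0, 2, -1.0], 0],
    [[0, 2, -1.0], 0]
  ],
  "fingers": 65
}}

```text
time_s: 16.2
ee_pos: [0.5621, -0.0443, 0.022]
orientation: [-3.138, 0.017, -0.003]
ft_force: [-0.3, 5.8, 7.6]
gripper_width: 0.0649
```

>>> {"method": "jog_arm", "body": {
  "deltas": [
    [[0, 1, -0.5], 0],
    [[0, 2, -0.9], 0],
    [[0, 2, -0.9], 0]
  ],
  "fingers": 61
}}

```text
time_s: 16.5
ee_pos: [0.5621, -0.0462, 0.023]
orientation: [-3.138, 0.017, -0.003]
ft_force: [-0.1, 6.2, 7.1]
gripper_width: 0.0613
```

```bash
python3 look.py m
```

```text
t 16.6 scope [ 0.3 15.   0.9] yaw-TH 0.0027 tilt [ 0.0018 -0.0039 -1.    ] F [-0.1   5.61  7.41] w 61.1
```

View pics/scene_m.png

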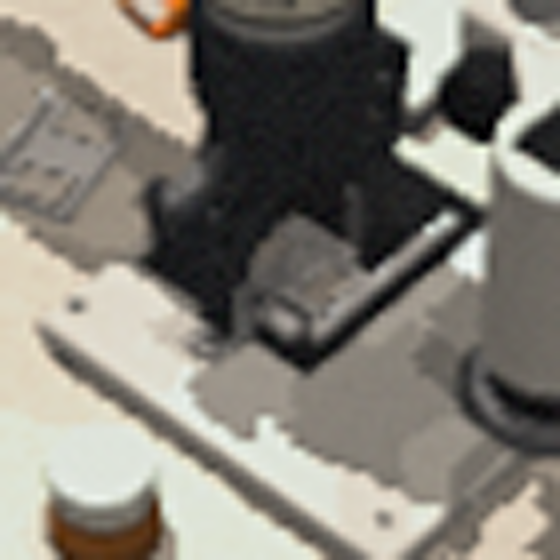

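The carrier is under the nose at about (310,262) with no extra force, and about 7.5 mm remains.

>>> {"method": "jog_arm", "body": {
  "deltas": [
    [[0, 1, -0.5], 0],
    [[0, 2, -0.9], 0],
    [[0, 2, -0.9], 0]
  ],
  "fingers": 57
}}

```text
time_s: 16.9
ee_pos: [0.5621, -0.0483, 0.0239]
orientation: [-3.138, 0.017, -0.003]
ft_force: [-0.0, 4.4, 7.2]
gripper_width: 0.0569
```

>>> {"method": "jog_arm", "body": {
  "deltas": [
    [[0, 1, -0.4], 0],
    [[0, 1, -0.4], 0]
  ],
  "fingers": 55
}}

```text
time_s: 17.1
ee_pos: [0.5622, -0.0496, 0.0243]
orientation: [-3.138, 0.017, -0.003]
ft_force: [-0.3, 5.2, 6.9]
gripper_width: 0.0555
```

```bash
python3 look.py n
```

```text
t 17.2 scope [ 0.4 11.7  2.3] yaw-TH 0.0025 tilt [ 0.002  -0.0037 -1.    ] F [-1.49  5.38  6.87] w 55.0
```

View pics/scene_n.png

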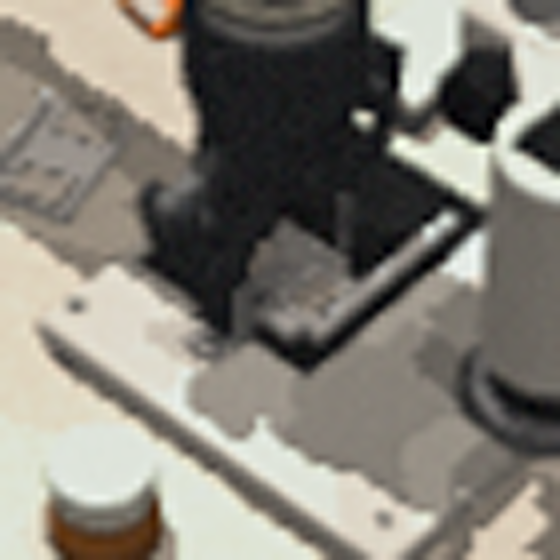

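>>> {"method": "jog_arm", "body": {
  "deltas": [
    [[0, 0.8, -0.3], 0],
    [[0, 0.8, -0.3], 0]
  ],
  "fingers": 53.5
}}

```text
time_s: 17.4
ee_pos: [0.5622, -0.0494, 0.0246]
orientation: [-3.137, 0.017, -0.003]
ft_force: [-0.0, 6.5, 7.3]
gripper_width: 0.0537
```

>>> {"method": "jog_arm", "body": {
  "deltas": [
    [[0, 0.8, -0.3], 0],
    [[0, 0.8, -0.3], 0]
  ],
  "fingers": 52
}}

```text
time_s: 17.6
ee_pos: [0.5622, -0.0487, 0.0249]
orientation: [-3.135, 0.015, -0.003]
ft_force: [-0.6, 7.8, 7.7]
gripper_width: 0.052
```

```bash
python3 look.py o
```

```text
t 17.7 scope [ 0.5 12.5  2.9] yaw-TH 0.0041 tilt [ 0.002 -0.006 -1.   ] F [-0.15  8.22  7.91] w 52.1
```

View pics/scene_o.png

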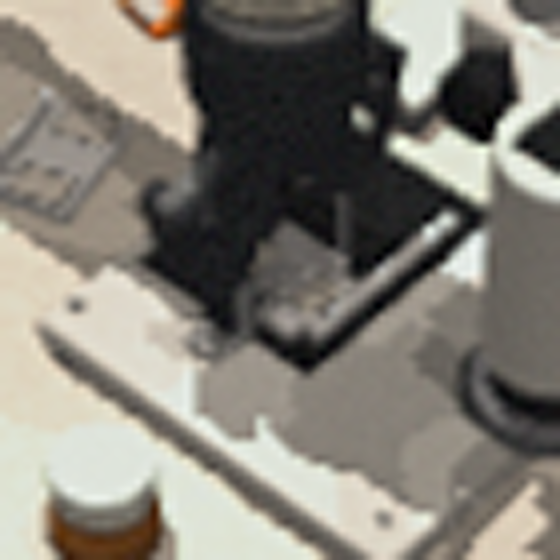

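Finger B is stalled at y=38.5 mm against an expected 38 mm. The arm no longer advances while the force climbs to about 8 N, so the carrier is on the stop. I hold briefly, then retract B with the tab still held.

>>> {"method": "jog_arm", "body": {
  "deltas": [
    [[0, 0, 0], 0],
    [[0, 0, 0], 0],
    [[0, 0, 0], 0],
    [[0, 0, 0], 0]
  ]
}}

```text
time_s: 18.1
ee_pos: [0.5622, -0.0488, 0.0249]
orientation: [-3.136, 0.015, -0.003]
ft_force: [-0.7, 8.5, 7.9]
gripper_width: 0.0518
```

```bash
python3 look.py p; python3 - <<'E'
from h import *
im=cv2.imread("pics/scene_p_raw.png"); c=proj("scene",s2w([[0,20,0]]))[0]; x0,y0=int(c[0])-16,int(c[1])-16
a=im[y0:y0+32,x0:x0+40]; a=cv2.normalize(a,None,0,255,cv2.NORM_MINMAX)
a=cv2.resize(a,None,fx=18,fy=18,interpolation=cv2.INTER_CUBIC)
for P in([[25,4,6],[25,96,6]],[[-22,6,6],[22,6,6]],[[-25,6,6],[25,6,6],[25,38,6],[-25,38,6],[-25,6,6]],[[-18,38,15],[18,38,15]]):
    q=((proj("scene",s2w(P))-[x0,y0]+.5)*18).astype(np.int32); cv2.polylines(a,[q.reshape(-1,1,2)],False,(0,0,255),1)
cv2.imwrite("pics/p_z.png",a)
E
```

```text
t 18.2 scope [ 0.5 12.5  2.9] yaw-TH 0.0041 tilt [ 0.0019 -0.006  -1.    ] F [-0.31  8.41  7.73] w 52.0
```

View pics/p_z.png

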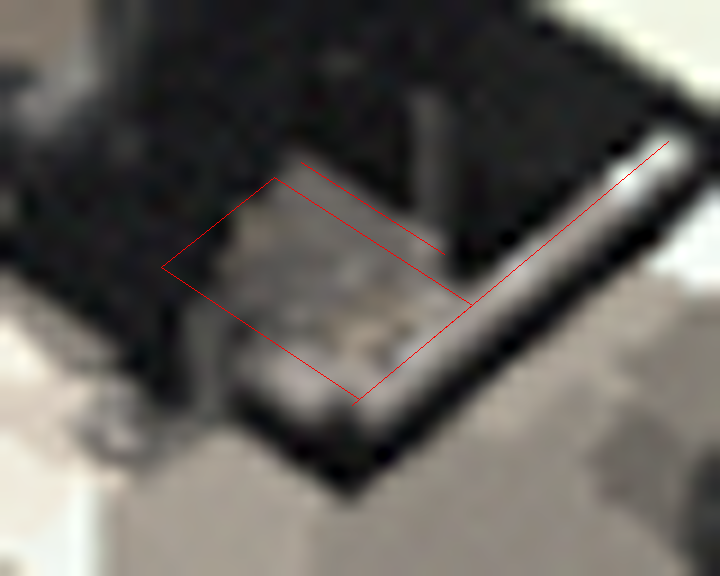

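The enlarged view shows the ledge within about 1 mm of the predicted home line and the back edge on the fence. I retract B by opening, with A kept on the tab.

>>> {"method": "jog_arm", "body": {
  "deltas": [
    [[0, -1.5, 0.5], 0],
    [[0, -3, 0.9], 0],
    [[0, -5, 0.9], 0],
    [[0, -6.5, 0.9], 0],
    [[0, -7.5, 0.9], 0]
  ],
  "fingers": 57
}}

```text
time_s: 18.7
ee_pos: [0.5623, -0.0483, 0.0238]
orientation: [3.14, -0.023, 0.004]
ft_force: [0.7, -3.3, 4.2]
gripper_width: 0.0573
```

```bash
python3 look.py q
```

```text
t 18.8 scope [ 0.5 13.1  1.8] yaw-TH -0.001 tilt [ 2.4e-03  8.0e-04 -1.0e+00] F [ 2.11 -3.81  5.34] w 57.2
```

View pics/scene_q.png

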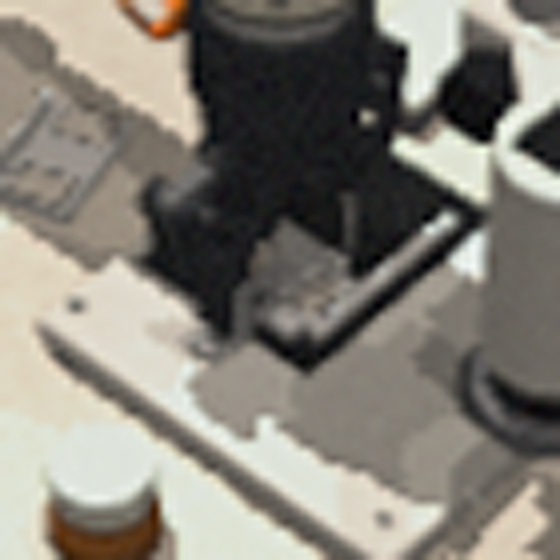

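B is clear of the ledge by about 3 mm. Now I let the tab up and withdraw straight up.

>>> {"method": "jog_arm", "body": {
  "deltas": [
    [[0, 1, -2], 0],
    [[0, 1, -4], 0],
    [[0, 1, -6], 0],
    [[0, 1, -8], 0],
    [[0, 1, -10], 0]
  ]
}}

```text
time_s: 19.3
ee_pos: [0.5598, -0.0476, 0.0331]
orientation: [-3.141, 0.021, 0.004]
ft_force: [-1.0, 0.4, 0.2]
gripper_width: 0.057
```

```bash
python3 look.py r
```

```text
t 19.4 scope [-1.3 13.3 11.4] yaw-TH -0.0003 tilt [-9.e-04 -4.e-04 -1.e+00] F [-0.96 -0.29  0.72] w 57.0
```

View pics/scene_r.png

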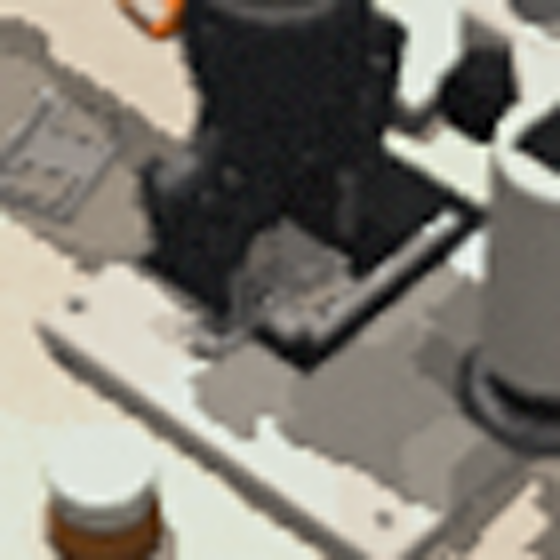

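The tab is released and the forces are near zero. I raise the arm well clear and move it back toward the robot for a look.

>>> {"method": "jog_arm", "body": {
  "deltas": [
    [[0, 0, -8], 0],
    [[0, 0, -25], 0],
    [[0, 0, -50], 0],
    [[0, 0, -80], 0],
    [[-20, 0, -100], 0]
  ]
}}

```text
time_s: 19.9
ee_pos: [0.5449, -0.0479, 0.1361]
orientation: [-3.141, 0.022, -0.011]
ft_force: [-0.2, 0.4, 0.3]
gripper_width: 0.0569
```

>>> {"method": "jog_arm", "body": {
  "deltas": [
    [[-40, 0, 0], 0],
    [[-80, 0, 0], 0],
    [[-110, 0, 0], 0],
    [[-120, 0, 0], 0],
    [[-120, 0, 0], 0]
  ]
}}

```text
time_s: 20.4
ee_pos: [0.4198, -0.0464, 0.1338]
orientation: [3.141, -0.023, -0.001]
ft_force: [1.1, -0.2, 0.1]
gripper_width: 0.0566
```

```bash
python3 look.py s; python3 - <<'E'
from ov import *
for n in("top","scene"):
    im=cv2.imread(f"pics/{n}_s_raw.png")
    home=[[-25,6,6],[25,6,6],[25,38,6],[-25,38,6],[-25,6,6]]
    over(n,im,f"pics/{n}sov.png",[home,[[-18,38,15],[18,38,15]]])
    g=cv2.cvtColor(im,cv2.COLOR_BGR2GRAY).astype(np.float32)
    for x in(-20,-15,15,20):
        ys=np.arange(10,60,.25); q=proj(n,s2w(np.c_[np.full(len(ys),x),ys,np.full(len(ys),6.)])).astype(np.float32)
        v=cv2.remap(g,q[:,0].reshape(1,-1),q[:,1].reshape(1,-1),cv2.INTER_LINEAR)[0]
        t=(np.percentile(v,10)+np.percentile(v,80))/2; on=ys[v>t]; print(n,x,on.min(),on.max())
E
```

```text
t 20.5 scope [-138.3   13.   112. ] yaw-TH -0.0005 tilt [ 3.3e-03 -1.0e-04 -1.0e+00] F [-0.05 -0.04  0.39] w 56.8
top 225 160
top -20 10.0 39.25
top -15 10.0 38.75
top 15 10.0 39.0
top 20 10.0 39.0
scene 225 192
scene -20 10.0 46.5
scene -15 10.0 46.0
scene 15 10.0 38.75
scene 20 10.0 39.25
```

View pics/topsov.png

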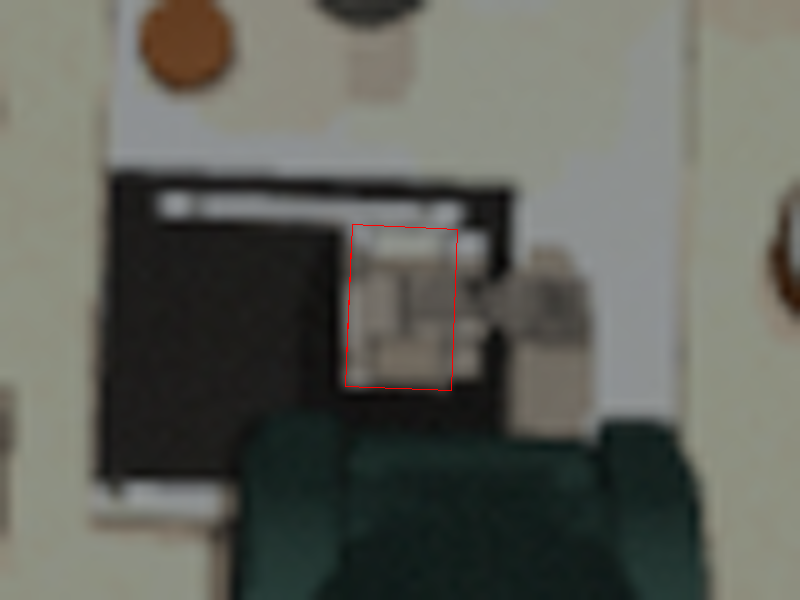

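View pics/scenesov.png

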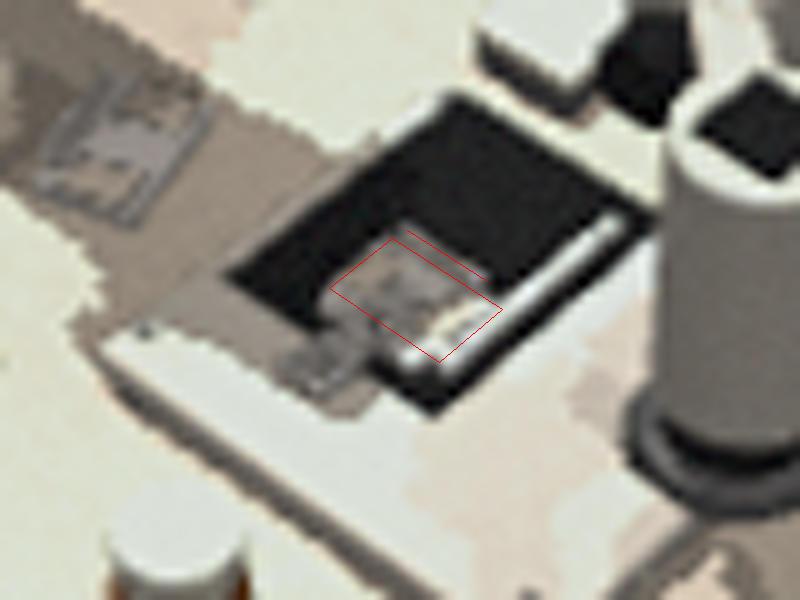

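```bash
python3 - <<'E'
from h import *
for k in("0","_f","_s"):
  for n in("top","scene"):
    d=np.load(f"pics/{n}0d.npy" if k=="0" else f"pics/{n}{k}.npy")
    v,u=np.mgrid[0:384,0:512]; S=w2s(deep(n,np.c_[u.ravel(),v.ravel()],d.ravel()))
    out=[]
    for y0 in(-30,-23,-16,14,19):
        m=(abs(S[:,0])<7)&(abs(S[:,1]-y0)<4)&(abs(S[:,2]-10)<25); out.append((y0,m.sum(),round(float(np.median(S[m,2])),1)))
    m=(abs(S[:,0])<40)&(abs(S[:,1]+45)<8)&(abs(S[:,2])<15); print(k,n,out,"stage",np.median(S[m,2]).round(1))
im=cv2.cvtColor(cv2.imread("pics/top_s_raw.png"),cv2.COLOR_BGR2GRAY).astype(np.float32)
for y in(26,29,32,35):
    xs=np.arange(-40,40,.25); q=proj("top",s2w(np.c_[xs,np.full(len(xs),y),np.full(len(xs),6.)])).astype(np.float32)
    vv=cv2.remap(im,q[:,0].reshape(1,-1),q[:,1].reshape(1,-1),cv2.INTER_LINEAR)[0]
    on=xs[vv>70]; print(y,on.min(),on.max(), vv[(xs>20)&(xs<30)].round(0)[::4])
E
```

```text
0 top [(-30, np.int64(17), 20.5), (-23, np.int64(17), 18.1), (-16, np.int64(14), 13.7), (14, np.int64(14), 7.7), (19, np.int64(11), 6.3)] stage 1.7
0 scene [(-30, np.int64(14), 2.3), (-23, np.int64(12), 9.1), (-16, np.int64(11), 1.6), (14, np.int64(8), 3.2), (19, np.int64(7), 4.9)] stage 0.2
_f top [(-30, np.int64(17), 21.1), (-23, np.int64(16), 18.1), (-16, np.int64(13), 14.4), (14, np.int64(10), 6.4), (19, np.int64(9), 5.1)] stage 1.8
_f scene [(-30, np.int64(12), 3.5), (-23, np.int64(12), 2.3), (-16, np.int64(14), 1.5), (14, np.int64(7), 4.9), (19, np.int64(5), 3.6)] stage 0.4
_s top [(-30, np.int64(13), 13.1), (-23, np.int64(9), 11.0), (-16, np.int64(12), 10.6), (14, np.int64(10), 11.1), (19, np.int64(12), 13.0)] stage 1.8
_s scene [(-30, np.int64(14), 6.7), (-23, np.int64(11), 10.1), (-16, np.int64(10), 5.8), (14, np.int64(8), 11.1), (19, np.int64(7), 11.1)] stage 0.2
26 -22.75 39.75 [140. 136. 133. 130. 127. 124. 126. 131. 136. 132.]
29 -23.0 39.75 [135. 133. 130. 127. 125. 122. 126. 130. 135. 130.]
32 -24.5 39.75 [127. 128. 128. 126. 123. 121. 125. 128. 132. 127.]
35 -25.0 39.75 [123. 128. 131. 130. 128. 127. 129. 131. 133. 126.]
```

The checks agree. The tab slope gives a clip angle of about 0.28 rad, the ledge face is square (38.75–39.25 mm across the width), and no dark gap shows at the fence. I hand in.

```bash
python3 -c "
from h import *
tell()
from rig import hand_in
print(hand_in())"
```

```text
t 20.5 scope [-138.3   13.   112. ] yaw-TH -0.0005 tilt [ 3.3e-03 -1.0e-04 -1.0e+00] F [-0.05 -0.04  0.39] w 56.8
the job is handed in; nothing more can be done
None
```

The carrier is home in the corner with the clip's nose down on it, and the job is handed in at 20.5 s. I straightened the carrier along the fence with closed fingers. Then I held the tab down with one fingertip and pushed the carrier under the nose to the stop with the other. After that I backed the pushing finger off, let the tab up and moved the arm away.

**Last checks before handing in:**
- **Against the stop:** the ledge's outer face measures 38.75–39.25 mm from the pin across its width in the top view, against 38 mm expected. That is square and about 1 mm over, within camera error. During the push the arm stalled with the pushing finger at 38.5 mm.
- **Against the fence:** no dark gap shows between carrier and fence. The front edge reads between −22.75 and −25 mm, against −25 mm expected. That spread is partly explained by about 1.3 mm of x offset in the top camera.
- **Clip:** from the depth picture, the tab's slope gives about 0.28 rad, and the nose sits about 6 mm higher than at rest.
- **Clear of everything:** the force reading is near zero and the gripper is about 110 mm above the stage.

**Disagreements:**
- The two cameras disagree by about 2.7 mm on the fence's x position.
- The scene camera's depth over the tab was too noisy to use, so the clip angle rests on the top camera alone.
- The fingertip slid on the tab with much more friction than I expected, about 6 N sideways. So I moved the carrier mainly by closing the fingers rather than sliding along the tab.
- I did not re-measure the bystanders.

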